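Load the controller into the sloped test fixture

ROBOT

A 6-joint arm with a two-finger parallel gripper is mounted at the origin on the work surface. World frame = base frame: x ahead of the robot, y to its left, z up, the work surface at z = 0. Lengths are in m, angles in rad, forces in N, time in s.
With the tool pointing down it reaches from about 0.35 to 0.975 m from the base axis. Payload 17.4 kg.
Tool frame: the origin (TCP) lies at the centre of the arm's flange, where the gripper is bolted on; the fingertips stand 173 mm ahead of it and the grasp point (between the pads) lies 155 mm ahead of it; z points along the fingers, y is the line along which they close (so a half turn about z gives the same grasp; the last joint's range is limited). The gripper opens to 85 mm and grips with 20 to 120 N. Pads are 22 mm wide; open, the fingers measure 114 mm over their backs; the gripper's body (76 mm by 85 mm) begins 54 mm behind the grasp point. The pads swing forward as they close: fully open they stand 13 mm farther back than shut.
Start: joints at [1.143, 0.116, 1.442, -0, 1.584, -0.038], TCP at [0.257, 0.624, 0.405] pointing down, gripper open.
Joint ranges: [-2.83, 2.83], [-0.83, 2.19], [0.07, 2.5], [-1.14, 4.28], [0.01, 3], [-2.97, 2.97]. Speed limits (rad/s): [1.89, 1.89, 2.22, 3.14, 3.14, 3.14].

INTERFACE

Orientations are given as a rotation vector (axis times angle).
In Python, from plant import bot, vision, models gives the robot as it stands.
- The arm moves only by the shell command python3 -m pendant 'ROWS' [OPENING]. ROWS is JSON, a list of rows, each a list of 2 entries, a list of its own where there are three numbers: the shift along the world's x, y, z normalised to -1 to 1, where 1 is 0.1 m, then the turn, a rotation vector about the world's x, y, z normalised to -1 to 1, where 1 is 180 degrees. A call has exactly 5 rows; each row shifts and turns the commanded pose from where the row before left it; what a row does not reach is not made up. A row lasts 1/8 s, in which the tool goes at most 62.5 mm and 10.7 degrees, less where a joint would pass 70% of its speed; a pose out of reach is approached as far as the arm can. A call with a number of a shift or a turn outside -1 to 1 is refused whole. A call with a gripper value outside its range is refused whole. OPENING is the opening, from -1 (shut) to 1 (fully open), set as the call begins (- or left out, the last holds). The fingers move at their own pace and stop on an object; the grip force is fixed at half the most. Time passes only in rows, so rows that do not move let the fingers close, or fill a call up. It gives the time, the measured TCP pose, the force, the opening and the grip force at its end, in the units of the state.
- bot.read_state(): the state, without advancing time (a new reading comes with each control period).
- vision.capture(name): name is "scene" or "top"; returns a dict with "frame" (384x512x3 uint8, blue, green, red), "intrinsics" (3x3 intrinsics, pixels), "dist" ([k1, k2, p1, p2, k3] as OpenCV has them; the pictures are not rectified), "origin" and "orientation" of the camera in the world. Camera axes: x right, y up, looking along -z (the intrinsics and any distortion apply to the point x, -y, -z); pixel columns grow to the right and rows downward; lengths in m; the calibration is good to about 2 mm. A picture is of the moment at which its call begins. There is no depth.
- bot.hand_in(): hands the job in; it is judged then, once.
Trained networks look in the newest picture that a camera, given by its name, has taken for a name from the list of things; names that differ only in an ending like _2 or _b are one class to them, and where a whole thing is asked for, a point or a joint stands for the part that bears it (a point fixed in the world has none). Each returns a list of dicts, best first, with "confidence" (0 to 1); they miss things now and then, are a little off and sometimes report something else, mostly with a low value. They report only what shows in the picture. A call takes as long as a camera call. They do not tell look-alikes from the thing itself.
- models.search_frame(camera, query): "xyz" ([x, y, z] in m, in world coordinates, good to about 4 mm: the middle of the surface that is visible of it).
- models.regions_of(camera, query): "region" (384x512 bool, what is visible of it).
- models.spot_point(camera, query): "xyz" ([x, y, z] in m, in world coordinates, good to about 4 mm: a listed point, or the origin of a listed thing).
The state is a dict: "t": time; "joints": joint angles; "joint_vel": joint speeds; "joint_torque": joint torques, N m; "eef_pos": TCP position; "tcp_rot": TCP orientation; "force": force on the tool from outside, world axes, zero at the start; "ft_torque": the same for the moment, N m; "grip_width": opening from 0.0 (shut) to 1.0 (fully open); "finger_force": force on a finger pad.
Only numpy, scipy, OpenCV 4.12 (cv2) and the standard library are available. Lean on these libraries where they do the work, as an engineer would, in place of code of your own. Each camera call takes 0.05 s, during which the arm holds its last target. There are 200 camera calls.

TASK

Load the long controller box into the test fixture: slide the fixture's safety catch fully outward, then swing the cover all the way open by its handle. Then take the controller and lay it lengthwise, either way round, flat on the narrow sloped pad with its lower end against the stop, setting it down rather than dropping it; leave the catch out, the cover open and the other things on the bench where they are.

Things in the scene. Friction and masses are not known exactly. Their poses are not given: they have to be found in the camera images.
- bed: The test fixture's sloped aluminium deck, 210 mm (x) by 270 mm (y), fixed. Origin on its top surface, 92 mm above the bench. x runs up the slope away from the robot, 25 degrees above level; y level, to the left; z square to the deck, leaning 25 degrees to the robot. A grey block at x -88 to -42, y -150 to -76, 58 high, carries the catch; a rest 50 high is at x -90 to -60, y 50 to 80.
- seat (a point): Centre of the properly laid controller: bed frame x 0, y 0, z 30 mm; axes as the bed's, controller's length along x. Under it a raised black pad 40 mm wide (y -20 to 20), x -55 to 45, top at z 12; at its lower end a steel stop 60 wide, face at x -55, top at z 24. Back wall at x 92, 50 high. The open cover leans over the bed, so the tool has to come in square to the deck.
- cover (a joint): Hinge angle of the cover, rad: 0 shut (parallel to the deck), 1.65 fully open at its limit; positive lifts it, about the bed's +y axis. Stiff hinge (0.5 N m): stays where left; about 6 N at the handle. Cannot open while the catch is in. A grey plate 120 mm wide, 8 thick, 188 from hinge to front edge; when shut, z 51 to 59 mm in the bed frame.
- cover_hinge (a point): A point on the cover's hinge axis (which is parallel to the bed's y), at its middle; bed frame x 100, y 0, z 55 mm.
- cover_grip (a point): Middle of the cover's handle: black round bar 14 mm thick, 70 mm long, along bed x when shut, on two posts; its axis is 38 mm above the cover's top face. From the hinge, cover shut: x -145, z +42 mm in bed axes. Moves with the cover. Grip it across (fingers closing along bed y); it may turn in the fingers as the cover swings.
- catch (a joint): Travel of the safety catch in m: 0 fully in (its tongue over the cover's right edge), 0.035 fully out. It slides towards the bed's -y (to the right, away from the cover); friction about 2 N, stays where left. Starts at 0 to 0.005.
- catch_grip (a point): Centre of the catch's upright steel fin, half-way up: 10 mm thick along bed y, 32 along bed x, 36 high along bed z, free on both sides; its top is 104 mm above the deck. It stands on a steel slide plate (30 by 75 by 8 mm) on the block. Moves with the catch.
- controller_center (a point): Centre of the controller: a closed blue box 110 mm (its x) by 56 mm (its y) by 36 mm high (its z), about 0.22 kg, with a dark oblong window on top; loose, lying flat on the bench to the left or right of the fixture. The point is half-way up.
- square_box: Not to be used: blue box 85 by 85 mm, 45 mm high with a black round knob 12 mm high on top; origin under its centre.
- tray: Not to be used: open shallow blue tray 80 by 62 mm, 20 mm high; origin under its centre.
- toy_car: Not to be used: small blue four-wheeled model car, 120 by 102 mm, 63 mm high; origin under its centre, on the bench.
- mug: Not to be used: white mug 80 mm across, 95 mm high; origin under its centre.
- phone: Not to be used: flat black phone 145 by 70 mm, 8 mm thick; origin under its centre.
- screwdriver_grip (a point): Not to be used: screwdriver 180 mm long lying on the bench; this point is on its handle.
Things that resemble listed ones, but are neither listed nor needed, are in the scene too. Leave any pink look-alike of the part that bears controller_center alone.

How it is judged:
By the outcome, as a careful person would: the job done as asked, in the order asked, and still so for the second after the job is handed in, with the robot touching nothing.
It also fails if it takes over 67 s, if anything falls off the work surface, if the arm or the gripper's body presses on something with over 40 N, if the wrist force passes 120 N, or if a joint passes its speed limit or range.

## Working session

There is one attempt and no reset: what is moved stays moved. The work goes in short steps, Python scripts to look and compute and a shell command to move; the robot and the scene stay as the last step left them, time stands still between calls to the robot, and variables do not carry over. Pictures are saved under pics/ and viewed, at most 10 in all, crops included, and the job is handed in when it is done.

```bash
ls; mkdir -p pics
cat > h.py <<'E'
import numpy as np, cv2, json
from plant import bot, vision, models
from scipy.spatial.transform import Rotation as R
np.set_printoptions(precision=4,suppress=True)
E
python3 - <<'E'
from h import *
s=bot.read_state(); print({k:np.round(s[k],3) for k in('t','eef_pos','tcp_rot','joints','force','grip_width')})
for c in('scene','top'):
    d=vision.capture(c); cv2.imwrite(f'pics/{c}0.png',d['frame']); print(c,d['origin'],d['orientation'],np.array(d['intrinsics']).tolist(),d['dist'])
    for q in('bed','seat','cover_hinge','cover_grip','catch_grip','controller_center','square_box','tray','toy_car','mug','phone','screwdriver_grip'):
        try: print(q,[(np.round(r['xyz'],3).tolist(),round(r['confidence'],2)) for r in models.spot_point(c,q)][:4])
        except Exception as e: print(q,e)
E
```

```text
pics
{'t': np.float64(0.0), 'eef_pos': array([0.256, 0.624, 0.404]), 'tcp_rot': array([-0.608, -3.082,  0.002]), 'joints': array([ 1.143,  0.117,  1.442,  0.   ,  1.584, -0.038]), 'force': array([ 0.647, -0.261,  0.484]), 'grip_width': np.float64(1.002)}
scene [1.0162 0.3617 1.0996] [0.2975 0.6734 2.175 ] [[353.6888802097688, 0.0, 260.43686084879704], [0.0, 353.6888802097688, 188.38595528608207], [0.0, 0.0, 1.0]] [0.0278 0.     0.     0.     0.    ]
bed [([0.605, 0.007, 0.092], 0.86)]
seat [([0.594, 0.005, 0.118], 0.6)]
cover_hinge [([0.677, -0.002, 0.183], 0.79)]
cover_grip [([0.527, 0.02, 0.16], 0.78)]
catch_grip [([0.505, -0.079, 0.138], 0.64)]
controller_center [([0.582, 0.416, 0.019], 0.95), ([0.477, 0.3, 0.016], 0.84)]
square_box [([0.541, -0.295, 0.001], 0.59)]
tray [([0.357, 0.199, -0.0], 0.7)]
toy_car [([0.721, 0.305, 0.002], 0.8), ([0.478, 0.301, 0.018], 0.2)]
mug [([0.719, -0.306, -0.002], 0.74)]
phone [([0.341, -0.223, 0.001], 0.81), ([0.678, -0.006, 0.185], 0.74)]
screwdriver_grip [([0.576, -0.531, 0.013], 0.49)]
top [ 0.3306 -0.0694  1.1778] [ 0.1649 -0.1341 -1.5506] [[383.367143652189, 0.0, 254.7067170662421], [0.0, 383.367143652189, 187.25723345035158], [0.0, 0.0, 1.0]] [0.0222 0.     0.     0.     0.    ]
bed [([0.61, 0.005, 0.09], 0.76), ([0.575, -0.532, 0.017], 0.42)]
seat [([0.595, 0.011, 0.116], 0.77)]
cover_hinge [([0.714, -0.308, -0.001], 0.72), ([0.676, -0.006, 0.183], 0.71)]
cover_grip [([0.526, 0.016, 0.161], 0.76), ([0.722, 0.307, 0.002], 0.55)]
catch_grip [([0.498, -0.077, 0.143], 0.84)]
controller_center [([0.476, 0.303, 0.024], 0.95), ([0.584, 0.416, 0.018], 0.66), ([0.355, 0.2, -0.004], 0.21)]
square_box [([0.61, 0.007, 0.087], 0.56)]
tray [([0.356, 0.202, -0.004], 0.91)]
toy_car []
mug [([0.716, -0.306, -0.001], 0.79), ([0.573, -0.534, 0.016], 0.51)]
phone [([0.346, -0.224, -0.002], 0.73)]
screwdriver_grip [([0.575, -0.533, 0.013], 0.74), ([0.526, 0.018, 0.159], 0.26)]
```

View pics/scene0.png

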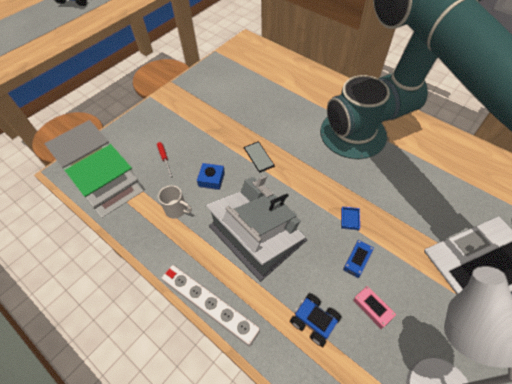

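View pics/top0.png

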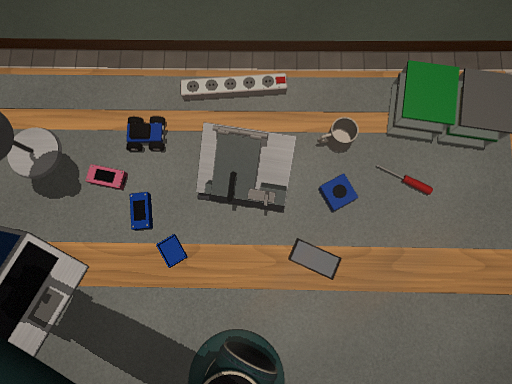

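The controller is the blue box with an oblong dark window at scene (359,258) / top (141,211). The pink box with the same window at scene (375,307) / top (106,176) is the look-alike to leave alone. The square box, the tray and the car are other shapes. Next I fit the fixture and controller poses and confirm them in one crop.

```bash
cat >> h.py <<'E'
from scipy.optimize import minimize
def proj(d,P):
    Rc=R.from_rotvec(d['orientation']).as_matrix(); q=(np.atleast_2d(P)-d['origin'])@Rc; q=q*[1,-1,-1]
    return cv2.projectPoints(q.astype(float),np.zeros(3),np.zeros(3),np.array(d['intrinsics']),np.array(d['dist']))[0].reshape(-1,2)
def box(a,b,c,d,e,f): return np.array([[x,y,z] for x in(a,b) for y in(c,d) for z in(e,f)],float)/1000
T25=R.from_euler('y',-25,degrees=True)
def bedR(yaw): return R.from_euler('z',yaw)*T25
def toW(p,P): return bedR(p[2]).apply(P)+[p[0],p[1],.092]
S=4
def render(d,hulls):
    m=np.zeros((384*S,512*S),np.uint8)
    for h in hulls: cv2.fillConvexPoly(m,cv2.convexHull(((proj(d,h)+.5)*S-.5).round().astype(np.int32)),255)
    return cv2.resize(m,(512,384),interpolation=cv2.INTER_AREA)/255.
def ctrl(p): return [R.from_euler('z',p[2]).apply(box(-55,55,-28,28,0,36))+[p[0],p[1],0]]
COVER=[box(-88,100,-60,60,51,59),box(-80,-10,-7,7,90,104),box(-78,-70,-5,5,59,97),box(-20,-12,-5,5,59,97)]
def cover(p): return [toW(p,h) for h in COVER]
def fit(ds,masks,f,p0):
    def cost(p):
        c=0
        for d,m in zip(ds,masks):
            r=render(d,f(p)); c+=1-np.minimum(r,m).sum()/np.maximum(r,m).sum()
        return c
    r=minimize(cost,p0,method='Nelder-Mead',options=dict(initial_simplex=np.array(p0)+np.array([[0,0,0],[.01,0,0],[0,.01,0],[0,0,.1]]),xatol=1e-4,fatol=1e-5))
    return r.x,r.fun
E
python3 - <<'E'
from h import *
ds=[vision.capture(c) for c in('scene','top')]
near=lambda c,q,xy: min(models.regions_of(c,q)[:3],key=lambda r:np.linalg.norm(np.argwhere(r['region']).mean(0)[::-1]-xy))
mk=[near('scene','controller_center',(359,258)),near('top','controller_center',(141,211))]
print([(r['region'].sum(),round(r['confidence'],2)) for r in mk])
best=min((fit(ds,[m['region'] for m in mk],ctrl,[.477,.302,a]) for a in(0,.5,1,-.5)),key=lambda x:x[1]); print('ctrl',best)
mc=[near('scene','cover',(265,215)),near('top','cover',(237,165))]
print([(r['region'].sum(),round(r['confidence'],2)) for r in mc])
fb=fit(ds,[m['region'] for m in mc],cover,[.607,.006,-.14]); print('bed',fb)
for c in('scene','top'): print([(np.round(r['xyz'],4).tolist(),round(r['confidence'],2)) for r in models.spot_point(c,'catch_grip')][:2])
p=fb[0]; print('catch in bed', [(bedR(p[2]).inv().apply(np.array(x)-[p[0],p[1],.092])) for x in([.505,-.079,.138],[.498,-.077,.143])])
out=[]
for d,(u,v) in zip(ds,((255,225),(242,165))):
    k=6; im=cv2.resize(d['frame'][v-50:v+50,u-65:u+65],None,fx=k,fy=k,interpolation=cv2.INTER_CUBIC)
    hs=COVER[:2]+[box(-105,105,-135,135,-1,0),box(-88,-42,-150,-76,0,58),box(-60-20,-48,-118,-108,68,104)]
    for h in hs:
        H=cv2.convexHull((((proj(d,toW(p,h))+.5-[u-65,v-50])*k).astype(np.int32))); cv2.polylines(im,[H],True,(0,0,255),1)
    out.append(cv2.resize(im,(400,308)))
o2=[]
for d,(u,v) in zip(ds,((359,258),(141,211))):
    im=cv2.resize(d['frame'][v-30:v+30,u-39:u+39],None,fx=6,fy=6,interpolation=cv2.INTER_CUBIC)
    H=cv2.convexHull((((proj(d,ctrl(best[0])[0])+.5-[u-39,v-30])*6).astype(np.int32))); cv2.polylines(im,[H],True,(0,0,255),1)
    o2.append(cv2.resize(im,(400,290)))
cv2.imwrite('pics/c1.png',np.vstack([np.hstack(out),np.hstack(o2)]))
E
```

```text
[(np.int64(639), 0.65), (np.int64(737), 0.95)]
ctrl (array([0.4769, 0.3027, 0.1248]), np.float64(0.1741069149273884))
[(np.int64(1535), 0.65), (np.int64(2664), 0.91)]
bed (array([ 0.6072,  0.007 , -0.1477]), np.float64(0.22776105163208105))
[([0.5008, -0.0767, 0.1396], 0.7), ([0.7202, 0.3013, 0.0004], 0.17)]
[([0.4983, -0.0758, 0.1432], 0.63), ([0.6084, 0.0095, 0.0904], 0.48)]
catch in bed [array([-0.0607, -0.1001,  0.0791]), array([-0.0651, -0.0992,  0.0866])]
```

View pics/c1.png

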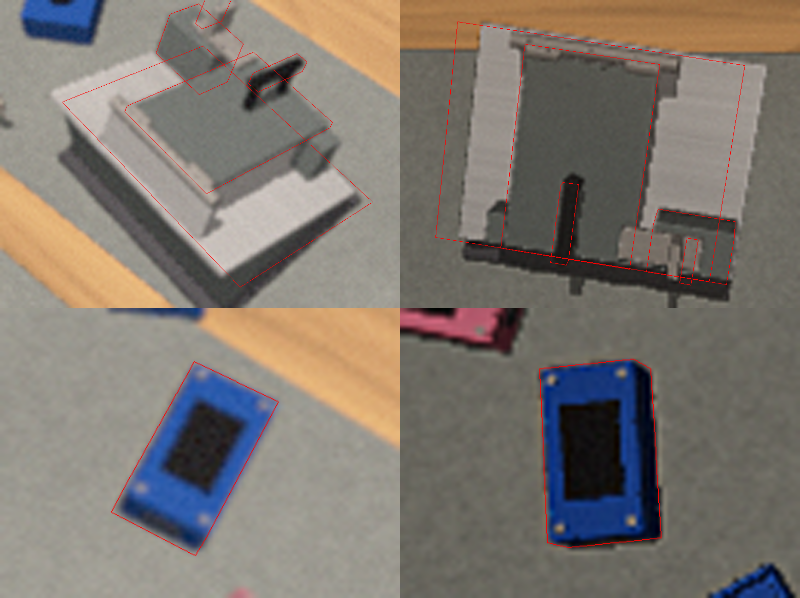

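The controller overlay fits. The cover, handle and block overlays fit too: the deck just extends unevenly in y, roughly -150 to 120, flush with the block. Bed pose is (0.607, 0.007), yaw -0.148. The catch fin is at bed y ≈ -0.100. Next is a helper that works out how far to go.

```bash
cat > go.py <<'E'
import sys
from h import *
# go.py bed x y z [tilt_deg about bed y] [flip]  (mm, grasp point) | go.py world x y z yaw(rad)
BP=[.6072,.007,-.148]
def goal(a):
    v=[float(x) for x in a[1:]]
    if a[0]=='bed':
        p=toW(BP,np.array(v[:3])/1000)[0] if 0 else bedR(BP[2]).apply(np.array(v[:3])/1000)+[BP[0],BP[1],.092]
        r=bedR(BP[2])*R.from_euler('y',v[3] if len(v)>3 else 0,degrees=True)*R.from_euler('x',180,degrees=True)
    else:
        p=np.array(v[:3])/1000; r=R.from_euler('z',v[3])*R.from_euler('x',180,degrees=True)
    return p,r
s=bot.read_state(); c=R.from_rotvec(s['tcp_rot']); e=np.array(s['eef_pos'])
p,r=goal(sys.argv[1:])
r=min((r,r*R.from_euler('z',180,degrees=True)),key=lambda q:(q*c.inv()).magnitude())
d=p-.155*r.as_matrix()[:,2]-e; t=(r*c.inv()).as_rotvec()
print('shift/0.1',d*10,'turn/pi',t/np.pi,'min rows',np.linalg.norm(d)/.0625,np.degrees(np.linalg.norm(t))/10.7)
print('t',s['t'],'q',np.array(s['joints']),'grip',round(float(s['grip_width']),3),'grasp now in bed',(bedR(BP[2]).inv().apply(e+.155*c.as_matrix()[:,2]-[BP[0],BP[1],.092])*1000).round(1),'F bed',bedR(BP[2]).inv().apply(s['force']).round(1))
E
python3 go.py bed -65 -100 170
```

```text
shift/0.1 [ 1.4184 -6.8733 -0.4565] turn/pi [-0.037  -0.1342  0.0757] min rows 11.252796078541472 2.6661811544028424
t 1.7 q [ 1.1432  0.116   1.4416 -0.      1.584  -0.0378] grip 1.001 grasp now in bed [-330.2  558.9  328. ] F bed [-0.1  0.3 -1.1]
```

```bash
python3 -m pendant '[[[0.1,-0.4,0.1],[0,0,0]],[[0.1,-0.5,0.1],[0,0,0]],[[0.1,-0.5,0],[0,0,0]],[[0.1,-0.5,0],[0,0,0]],[[0.1,-0.5,0],[0,0,0]]]' 1 && python3 -m pendant '[[[0.1,-0.5,0],[0,0,0]],[[0.1,-0.5,0],[-0.0074,-0.027,0.015]],[[0.1,-0.5,0],[-0.0074,-0.027,0.015]],[[0.1,-0.5,0],[-0.0074,-0.027,0.015]],[[0.1,-0.5,0],[-0.0074,-0.027,0.015]]]' && python3 go.py bed -65 -100 150
```

```text
t: 2.33
eef_pos: [0.3065, 0.3828, 0.4248]
tcp_rot: [0.608, 3.082, 0.0]
force: [0.7, -0.4, 0.8]
grip_width: 1.002
finger_force: 0.0
t: 2.95
eef_pos: [0.3563, 0.1329, 0.425]
tcp_rot: [0.274, 2.774, -0.037]
force: [1.2, 0.6, -0.0]
grip_width: 1.004
finger_force: 0.0
shift/0.1 [ 0.504  -1.9712 -0.84  ] turn/pi [-0.0072 -0.0251  0.015 ] min rows 3.5218781205383696 0.5060732237793409
t 2.95 q [ 0.3423 -0.6543  2.044  -0.1733  1.4416 -1.036 ] grip 1.004 grasp now in bed [-113.6   86.2  260. ] F bed [ 1.   0.7 -0.5]
```

Works as expected. Next, hover over the fin.

```bash
python3 -m pendant '[[[0.12,-0.5,-0.1],[-0.0072,-0.025,0.015]],[[0.12,-0.5,-0.1],[0,0,0]],[[0.12,-0.5,-0.2],[0,0,0]],[[0.14,-0.47,-0.44],[0,0,0]],[[0,0,0],[0,0,0]]]' && python3 go.py bed -65 -100 93
python3 - <<'E'
from h import *
ims=[]
for c in('scene','top'):
    d=vision.capture(c)
    u,v=proj(d,bedR(-.148).apply([-.065,-.1,.1])+[.6072,.007,.092])[0].astype(int)
    ims.append(cv2.resize(d['frame'][v-35:v+35,u-35:u+35],(400,400),interpolation=cv2.INTER_CUBIC))
    print([(np.round(bedR(-.148).inv().apply(np.array(r['xyz'])-[.6072,.007,.092])*1000,1),round(r['confidence'],2)) for r in models.spot_point(c,'catch_grip')][:2])
cv2.imwrite('pics/c2.png',np.hstack(ims))
E
```

```text
t: 3.58
eef_pos: [0.4055, -0.0627, 0.3398]
tcp_rot: [0.21, 2.707, -0.045]
force: [0.7, -0.3, -0.4]
grip_width: 0.997
finger_force: 0.0
shift/0.1 [ 0.2501 -0.0506 -0.5052] turn/pi [-0.0006 -0.0027  0.0022] min rows 0.9056071759017478 0.06001640589133801
t 3.575 q [-0.2239 -0.6022  2.1559  0.0318  1.1614 -1.6459] grip 0.997 grasp now in bed [-68.1 -99.  149.6] F bed [ 0.5 -0.2 -0.6]
[(array([-65.4, -99. ,  82.2]), 0.56)]
[(array([-63.8, -97.8,  88.7]), 0.61)]
```

View pics/c2.png

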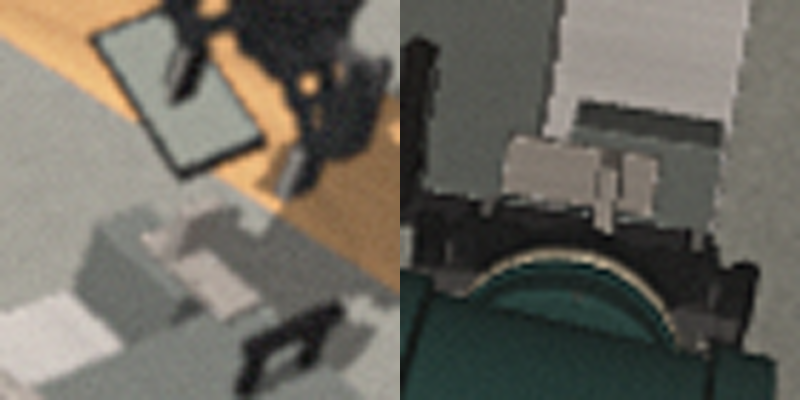

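The fin (left crop, about (195,235); right crop, (607,190)) stands between the two fingers, with the tongue to its left. Descend and close.

```bash
python3 -m pendant '[[[0.08,-0.01,-0.17],[0,-0.0027,0.0022]],[[0.08,-0.02,-0.17],[0,0,0]],[[0.09,-0.02,-0.17],[0,0,0]],[[0,0,0],[0,0,0]],[[0,0,0],[0,0,0]]]' && python3 -m pendant '[[[0,0,0],[0,0,0]],[[0,0,0],[0,0,0]],[[0,0,0],[0,0,0]],[[0,0,0],[0,0,0]],[[0,0,0],[0,0,0]]]' -1 && python3 go.py bed -65 -134 93
```

```text
t: 4.4
eef_pos: [0.4308, -0.0645, 0.2933]
tcp_rot: [0.192, 2.693, -0.041]
force: [-0.3, 0.6, 0.5]
grip_width: 0.997
finger_force: 0.0
t: 5.03
eef_pos: [0.4308, -0.0653, 0.2922]
tcp_rot: [0.194, 2.695, -0.041]
force: [-3.8, -0.2, 4.5]
grip_width: 0.103
finger_force: 58.6
shift/0.1 [-0.0525 -0.361  -0.029 ] turn/pi [-0.0003  0.0015 -0.0015] min rows 0.5854994640743958 0.035641135145161464
t 5.025 q [-0.2179 -0.5094  2.1779  0.0388  1.0337 -1.6574] grip 0.103 grasp now in bed [-63.2 -97.   95.7] F bed [-1.5 -0.8  5.6]
```

```bash
python3 -m pendant '[[[-0.01,-0.07,0],[0,0,0]],[[-0.01,-0.07,0],[0,0,0]],[[-0.011,-0.08,0],[0,0,0]],[[-0.012,-0.08,0],[0,0,0]],[[0,0,0],[0,0,0]]]' && python3 go.py bed -65 -134 93 && python3 -m pendant '[[[-0.005,-0.03,0],[0,0,0]],[[-0.003,-0.02,0],[0,0,0]],[[-0.003,-0.02,0],[0,0,0]],[[0,0,0],[0,0,0]],[[0,0,0],[0,0,0]]]' && python3 go.py bed -65 -134 93
```

```text
t: 5.65
eef_pos: [0.4263, -0.0958, 0.2922]
tcp_rot: [0.195, 2.695, -0.041]
force: [-7.3, -0.9, 6.3]
grip_width: 0.106
finger_force: 59.2
shift/0.1 [-0.0083 -0.0561 -0.0291] turn/pi [-0.0003  0.0014 -0.0013] min rows 0.10197643797049931 0.03279309898654605
t 5.65 q [-0.2971 -0.5052  2.1752  0.0773  1.0369 -1.7483] grip 0.106 grasp now in bed [ -63.1 -127.8   95.6] F bed [-3.8 -2.   8.7]
t: 6.28
eef_pos: [0.4255, -0.1009, 0.2922]
tcp_rot: [0.193, 2.694, -0.033]
force: [-2.0, 26.0, 6.8]
grip_width: 0.103
finger_force: 59.9
shift/0.1 [-0.0003 -0.0046 -0.0288] turn/pi [-0.002   0.0017 -0.002 ] min rows 0.04669802714089311 0.05565552269352763
t 6.275 q [-0.3122 -0.5037  2.1744  0.0914  1.0387 -1.7689] grip 0.103 grasp now in bed [ -63.2 -132.1   95.6] F bed [-2.4 25.4  8.6]
```

Catch out: 35 mm of travel, and it presses on its limit. Release, rise, and go over the handle.

```bash
python3 -m pendant '[[[0.002,0.02,0],[0,0,0]],[[0,0,0],[0,0,0]],[[0,0,0],[0,0,0]],[[-0.08,0.01,0.18],[0,0,0]],[[-0.17,0.03,0.37],[0,0,0]]]' 1 && python3 -m pendant '[[[0.12,0.43,0.03],[0,0,0]],[[0.12,0.43,0.03],[0,0,0]],[[0.12,0.43,0.03],[0,0,0]],[[0,0,0],[0,0,0]],[[0,0,0],[0,0,0]]]' && python3 go.py bed -45 0 97
python3 - <<'E'
from h import *
ims=[]
for c in('scene','top'):
    d=vision.capture(c)
    u,v=proj(d,bedR(-.148).apply([-.065,-.05,.1])+[.6072,.007,.092])[0].astype(int)
    ims.append(cv2.resize(d['frame'][v-35:v+35,u-35:u+35],(400,400),interpolation=cv2.INTER_CUBIC))
    for q in('catch_grip','cover_grip'):print(q,[(np.round(bedR(-.148).inv().apply(np.array(r['xyz'])-[.6072,.007,.092])*1000,1),round(r['confidence'],2)) for r in models.spot_point(c,q)][:2])
cv2.imwrite('pics/c3.png',np.hstack(ims))
E
```

```text
t: 6.9
eef_pos: [0.4003, -0.0963, 0.3462]
tcp_rot: [0.194, 2.698, -0.04]
force: [0.0, -0.2, 0.9]
grip_width: 0.998
finger_force: 0.0
t: 7.52
eef_pos: [0.4365, 0.0325, 0.3558]
tcp_rot: [0.193, 2.695, -0.041]
force: [0.1, -0.7, -0.1]
grip_width: 1.003
finger_force: 0.0
shift/0.1 [ 0.2498 -0.0383 -0.5439] turn/pi [-0.0003  0.0014 -0.0017] min rows 0.9596766572177942 0.03653769607744266
t 7.525 q [ 0.0359 -0.5308  2.0882 -0.0816  1.151  -1.3749] grip 1.003 grasp now in bed [-44.3   0.7 157. ] F bed [ 0.2 -0.7 -0.2]
catch_grip [(array([ -63. , -130.2,   83.3]), 0.76)]
cover_grip [(array([-44.4,  -1. ,  97.7]), 0.89)]
catch_grip [(array([ -64. , -131.4,   87.2]), 0.87)]
cover_grip [(array([-44.7,  -4.6,  98.7]), 0.7)]
```

View pics/c3.png

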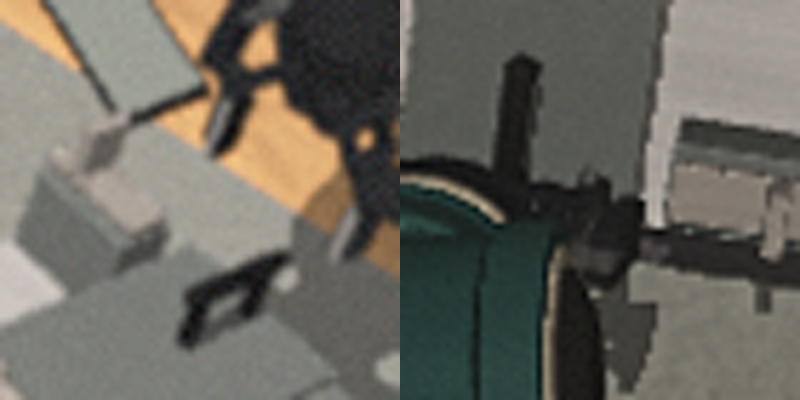

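The catch fin now stands at bed y -131, and its tongue is clear of the cover edge (right crop, (680,190) versus the edge at 640). Grip the handle.

```bash
python3 -m pendant '[[[0.08,-0.013,-0.18],[0,0,0]],[[0.08,-0.013,-0.18],[0,0,0]],[[0.08,-0.013,-0.17],[0,0,0]],[[0,0,0],[0,0,0]],[[0,0,0],[0,0,0]]]' && python3 -m pendant '[[[0,0,0],[0,0,0]],[[0,0,0],[0,0,0]],[[0,0,0],[0,0,0]],[[0,0,0],[0,0,0]],[[0,0,0],[0,0,0]]]' -1 && python3 go.py bed -45 0 97
cat > arc.py <<'E'
from h import *
import sys
# waypoints for the grasp around the hinge, tool tilting by 25 deg over the full swing; from present angle
a0,a1,n=[float(x) for x in sys.argv[1:4]]; n=int(n); g0=np.array([float(x) for x in sys.argv[4:7]]) # grasp at shut, bed mm
B=bedR(-.148); h=np.array([100,0,55.]); k=float(sys.argv[7])/1.65
def tcp(a):
    g=h+R.from_euler('y',a).apply(g0-h); r=B*R.from_euler('y',a*k,degrees=True)
    return B.apply(g/1000)+.155*r.apply([0,0,1])
w=np.linspace(a0,a1,n+1); P=np.array([tcp(a) for a in w])
print('rows',(np.diff(P,axis=0)*10).round(3).tolist(),'turn',(B.apply([0,1,0])*np.radians(k)*(w[1]-w[0])/np.pi).round(4), 'end tcp',P[-1]+[.6072,.007,.092])
E
python3 arc.py 0 0.5 5 -45 0 97 25
```

```text
t: 8.45
eef_pos: [0.4605, 0.0287, 0.3037]
tcp_rot: [0.194, 2.694, -0.041]
force: [1.1, -0.2, -0.4]
grip_width: 0.999
finger_force: 0.0
t: 9.07
eef_pos: [0.4604, 0.0278, 0.3033]
tcp_rot: [0.194, 2.695, -0.047]
force: [-9.0, -19.8, 5.7]
grip_width: 0.143
finger_force: 58.5
shift/0.1 [ 0.0111  0.0089 -0.0191] turn/pi [ 0.0009  0.0012 -0.0011] min rows 0.03813647344700444 0.031535857338571865
t 9.075 q [ 0.0235 -0.4418  2.1155 -0.0852  1.0348 -1.3759] grip 0.143 grasp now in bed [-44.4  -1.1  99.1] F bed [ -3.  -20.9   7.7]
rows [[0.021, -0.003, 0.167], [0.037, -0.005, 0.167], [0.052, -0.008, 0.165], [0.067, -0.01, 0.162], [0.082, -0.012, 0.157]] turn [0.0012 0.0083 0.    ] end tcp [0.4875 0.0249 0.3831]
```

```bash
python3 -m pendant '[[[-0.003,-0.02,0],[0,0,0]],[[0.02,-0.003,0.167],[0.0012,0.0083,0]],[[0.037,-0.005,0.167],[0.0012,0.0083,0]],[[0.052,-0.008,0.165],[0.0012,0.0083,0]],[[0,0,0],[0,0,0]]]' && python3 go.py bed -45 0 97; python3 arc.py 0.3 1.65 14 -44.5 0 98 25
```

```text
t: 9.7
eef_pos: [0.4714, 0.0252, 0.3531]
tcp_rot: [0.2, 2.774, -0.034]
force: [-0.7, -0.7, -1.8]
grip_width: 0.143
finger_force: 59.6
shift/0.1 [-0.0983  0.035  -0.5177] turn/pi [-0.004  -0.0237 -0.0014] min rows 0.8449517022229025 0.4045674946358614
t 9.7 q [ 0.0126 -0.4195  2.0131 -0.0575  1.1915 -1.4027] grip 0.143 grasp now in bed [-25.5  -1.5 140. ] F bed [-1.3 -0.8 -1.4]
rows [[0.066, -0.01, 0.156], [0.079, -0.012, 0.151], [0.093, -0.014, 0.146], [0.105, -0.016, 0.139], [0.118, -0.018, 0.13], [0.129, -0.019, 0.121], [0.139, -0.021, 0.111], [0.149, -0.022, 0.1], [0.157, -0.023, 0.087], [0.165, -0.025, 0.074], [0.171, -0.025, 0.061], [0.176, -0.026, 0.047], [0.18, -0.027, 0.032], [0.182, -0.027, 0.017]] turn [0.0012 0.008  0.    ] end tcp [ 0.6637 -0.0014  0.4895]
```

```bash
python3 -m pendant '[[[0.066,-0.01,0.156],[0.0012,0.008,0]],[[0.079,-0.012,0.151],[0.0012,0.008,0]],[[0.093,-0.014,0.146],[0.0012,0.008,0]],[[0.105,-0.016,0.139],[0.0012,0.008,0]],[[0.118,-0.018,0.13],[0.0012,0.008,0]]]' && python3 -m pendant '[[[0.129,-0.019,0.121],[0.0012,0.008,0]],[[0.139,-0.021,0.111],[0.0012,0.008,0]],[[0.149,-0.022,0.1],[0.0012,0.008,0]],[[0.157,-0.023,0.087],[0.0012,0.008,0]],[[0,0,0],[0,0,0]]]' && python3 go.py bed -45 0 97; python3 arc.py 1.168 1.65 5 -44.5 0 98 25
```

```text
t: 10.32
eef_pos: [0.5178, 0.0183, 0.4231]
tcp_rot: [0.209, 2.902, -0.021]
force: [7.7, 1.0, -14.7]
grip_width: 0.132
finger_force: 59.1
t: 10.95
eef_pos: [0.5754, 0.0098, 0.4655]
tcp_rot: [0.217, 3.003, -0.01]
force: [-8.0, 3.2, -3.0]
grip_width: 0.128
finger_force: 64.2
shift/0.1 [-1.1388  0.1892 -1.6414] turn/pi [-0.0151 -0.0961 -0.0014] min rows 3.2106944364438474 1.635865872437607
t 10.95 q [-0.0248 -0.1433  1.6024 -0.0125  1.5521 -1.4519] grip 0.128 grasp now in bed [ 82.4  -1.4 204.2] F bed [-8.9  1.9  0.8]
rows [[0.165, -0.025, 0.074], [0.171, -0.025, 0.061], [0.176, -0.026, 0.047], [0.18, -0.027, 0.032], [0.182, -0.027, 0.017]] turn [0.0012 0.008  0.    ] end tcp [ 0.6637 -0.0014  0.4895]
```

```bash
python3 -m pendant '[[[0.165,-0.025,0.074],[0.0012,0.008,0]],[[0.171,-0.025,0.061],[0.0012,0.008,0]],[[0.176,-0.026,0.047],[0.0012,0.008,0]],[[0.18,-0.027,0.032],[0.0012,0.008,0]],[[0,0,0],[0,0,0]]]' && python3 -m pendant '[[[0.09,-0.013,0.008],[0.0012,0.008,0]],[[0.09,-0.013,0.006],[0,0,0]],[[0.02,-0.003,0],[0,0,0]],[[0,0,0],[0,0,0]],[[0,0,0],[0,0,0]]]' && python3 go.py bed -45 0 97; python3 arc.py 1.55 1.65 1 -44.5 0 98 25
```

```text
t: 11.58
eef_pos: [0.6442, -0.0005, 0.488]
tcp_rot: [0.224, 3.101, 0.002]
force: [-0.3, -0.4, -0.1]
grip_width: -0.0
finger_force: 0.0
t: 12.2
eef_pos: [0.6637, -0.0034, 0.4898]
tcp_rot: [0.226, 3.127, 0.005]
force: [0.0, 0.2, 0.4]
grip_width: -0.001
finger_force: 0.0
shift/0.1 [-2.022   0.3209 -1.8846] turn/pi [-0.0211 -0.1353 -0.0014] min rows 4.452295249030535 2.3038289147935402
t 12.2 q [-0.044   0.0805  1.3434  0.0031  1.7113 -1.4701] grip -0.001 grasp now in bed [155.5  -1.3 195.4] F bed [0.2 0.2 0.3]
rows [[0.189, -0.028, 0.018]] turn [0.0012 0.0083 0.    ] end tcp [ 0.6637 -0.0014  0.4895]
```

The fingers slipped off the bar. I'll look at where the cover stands.

Run:
```python
from h import *
ims=[]
for c in('scene','top'):
    d=vision.capture(c)
    u,v=proj(d,bedR(-.148).apply([.09,0,.12])+[.6072,.007,.092])[0].astype(int)
    ims.append(cv2.resize(d['frame'][max(v-50,0):v+50,u-50:u+50],(400,400),interpolation=cv2.INTER_CUBIC)); print(u,v)
    for q in('cover_grip',):print(q,[(np.round(bedR(-.148).inv().apply(np.array(r['xyz'])-[.6072,.007,.092])*1000,1),round(r['confidence'],2)) for r in models.spot_point(c,q)][:2])
cv2.imwrite('pics/c4.png',np.hstack(ims))
```

```text
252 205
cover_grip [(array([ 98.9,  -0.1, 206.6]), 0.86)]
235 138
cover_grip []
```

View pics/c4.png

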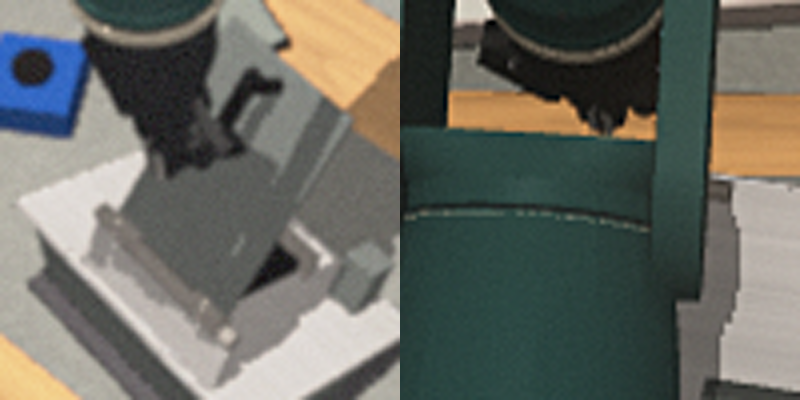

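The cover rests at about 73° (1.28 rad), with its handle at bed (99, 0, 207). The open fingers can straddle the bar going straight back, so I'll regrip it deeper and turn with it.

```bash
python3 -m pendant '[[[0,0,0.05],[0,0,0]],[[0,0,0.05],[0,0,0]],[[0,0,0.05],[0,0,0]],[[0,0,0.05],[0,0,0]],[[0,0,0],[0,0,0]]]' 1 && python3 go.py bed 97 -2 202 25
```

```text
t: 13.02
eef_pos: [0.6639, -0.0034, 0.5104]
tcp_rot: [0.226, 3.126, 0.005]
force: [-0.9, -0.1, -0.3]
grip_width: 1.001
finger_force: 0.0
shift/0.1 [-0.5445  0.0806 -0.3929] turn/pi [-0.0009  0.0023 -0.0012] min rows 1.0819957898301145 0.04575104651172669
t 13.025 q [-0.0441  0.0821  1.3088  0.0031  1.7436 -1.47  ] grip 1.001 grasp now in bed [164.4  -1.4 213.9] F bed [-0.9 -0.2  0.1]
```

```bash
python3 -m pendant '[[[-0.18,0.026,0],[0,0,0]],[[-0.18,0.026,0],[0,0,0]],[[-0.18,0.026,-0.1],[0,0,0]],[[0,0,-0.15],[0,0,0]],[[0,0,-0.14],[0,0,0]]]' && python3 -m pendant '[[[0,0,0],[0,0,0]],[[0,0,0],[0,0,0]],[[0,0,0],[0,0,0]],[[0,0,0],[0,0,0]],[[0,0,0],[0,0,0]]]' -1 && python3 go.py bed 97 -2 202 25
cat > arc2.py <<'E'
from h import *
import sys
g0=np.array([float(x) for x in sys.argv[1:4]]); t0,da,n=float(sys.argv[4]),float(sys.argv[5]),int(sys.argv[6])
B=bedR(-.148); h=np.array([100,0,55.])
w=np.linspace(0,da,n+1); f=lambda a:B.apply((h+R.from_euler('y',a).apply(g0-h))/1000)+.155*(B*R.from_euler('y',np.radians(t0)+a)).apply([0,0,1])
print((np.diff([f(a) for a in w],axis=0)*10).round(3).tolist(),(B.apply([0,1,0])*da/n/np.pi).round(4))
E
python3 arc2.py 97 -2 202 25 0.37 9
```

```text
t: 13.65
eef_pos: [0.6102, 0.0043, 0.4695]
tcp_rot: [0.226, 3.128, 0.005]
force: [-0.0, 0.3, -0.5]
grip_width: 1.002
finger_force: 0.0
t: 14.28
eef_pos: [0.6099, 0.0045, 0.4712]
tcp_rot: [0.226, 3.126, 0.006]
force: [1.0, 2.8, 3.6]
grip_width: 0.148
finger_force: 58.4
shift/0.1 [-0.0048  0.0011 -0.0015] turn/pi [-0.001   0.0023 -0.0012] min rows 0.008233826500249246 0.04678658506233375
t 14.275 q [-0.035  -0.037   1.4925  0.0034  1.679  -1.4612] grip 0.148 grasp now in bed [ 98.4  -1.4 201.5] F bed [2.1 2.9 3. ]
[[0.117, -0.017, 0.024], [0.118, -0.018, 0.019], [0.119, -0.018, 0.014], [0.119, -0.018, 0.009], [0.12, -0.018, 0.005], [0.12, -0.018, -0.0], [0.119, -0.018, -0.005], [0.119, -0.018, -0.01], [0.119, -0.018, -0.015]] [0.0019 0.0129 0.    ]
```

```bash
python3 -m pendant '[[[0.117,-0.017,0.024],[0.0019,0.0129,0]],[[0.118,-0.018,0.019],[0.0019,0.0129,0]],[[0.119,-0.018,0.014],[0.0019,0.0129,0]],[[0.119,-0.018,0.009],[0.0019,0.0129,0]],[[0.12,-0.018,0.005],[0.0019,0.0129,0]]]' && python3 -m pendant '[[[0.12,-0.018,0],[0.0019,0.0129,0]],[[0.119,-0.018,-0.005],[0.0019,0.0129,0]],[[0.119,-0.018,-0.01],[0.0019,0.0129,0]],[[0,0,0],[0,0,0]],[[0,0,0],[0,0,0]]]'&& python3 go.py bed 97 -2 202 25
```

```text
t: 14.9
eef_pos: [0.6693, -0.0043, 0.4786]
tcp_rot: [-0.212, -2.934, -0.028]
force: [-4.4, 5.6, 3.9]
grip_width: 0.148
finger_force: 60.3
t: 15.52
eef_pos: [0.7051, -0.0095, 0.4773]
tcp_rot: [-0.204, -2.815, -0.04]
force: [2.6, 5.3, 6.8]
grip_width: 0.148
finger_force: 61.0
shift/0.1 [-0.9566  0.142  -0.0626] turn/pi [-0.0164 -0.1007 -0.0011] min rows 1.5505119275514854 1.7162664759503676
t 15.525 q [-0.0552  0.2537  1.1784  0.0368  2.028  -1.4706] grip 0.148 grasp now in bed [146.4  -1.3 194.6] F bed [4.5 5.6 5.4]
```

```bash
python3 -m pendant '[[[0.058,-0.009,-0.007],[0.001,0.0064,0]],[[0.058,-0.009,-0.008],[0.001,0.0064,0]],[[0,0,0],[0,0,0]],[[0,0,0],[0,0,0]],[[0,0,0],[0,0,0]]]' && python3 go.py bed 97 -2 202 25;  python3 -m pendant '[[[0.058,-0.009,-0.009],[0.001,0.0064,0]],[[0,0,0],[0,0,0]],[[0,0,0],[0,0,0]],[[0,0,0],[0,0,0]],[[0,0,0],[0,0,0]]]' && python3 go.py bed 97 -2 202 25
```

```text
t: 16.15
eef_pos: [0.7165, -0.0112, 0.4758]
tcp_rot: [-0.2, -2.774, -0.044]
force: [0.2, 6.0, 6.5]
grip_width: 0.143
finger_force: 60.9
shift/0.1 [-1.0705  0.1589 -0.0471] turn/pi [-0.0185 -0.1136 -0.0012] min rows 1.733185823170321 1.9364155520776032
t 16.15 q [-0.0571  0.2896  1.1405  0.0411  2.071  -1.4705] grip 0.143 grasp now in bed [151.6  -1.3 192.8] F bed [2.1 6.  6.2]
t: 16.77
eef_pos: [0.7213, -0.0119, 0.4742]
tcp_rot: [-0.198, -2.747, -0.046]
force: [-27.1, 8.3, 2.6]
grip_width: 0.144
finger_force: 59.1
shift/0.1 [-1.1189  0.1655 -0.0313] turn/pi [-0.0196 -0.1222 -0.0013] min rows 1.8103929146727533 2.082386718144542
t 16.775 q [-0.0579  0.3074  1.1233  0.0435  2.0977 -1.4703] grip 0.144 grasp now in bed [152.5  -1.3 192.4] F bed [-24.3   4.2  14.2]
```

The cover is at its limit (1.65 rad, resisting at 27 N). Release and withdraw.

```bash
python3 -m pendant '[[[-0.03,0.004,0],[0,0,0]],[[0,0,0],[0,0,0]],[[0,0,0],[0,0,0]],[[0,0,0],[0,0,0]],[[0.1,-0.015,0.27],[0,0,0]]]' 1 && python3 -m pendant '[[[0.15,-0.02,0.42],[0,0,0]],[[0.1,0,0.45],[-0.005,-0.035,0]],[[0,0.3,0],[-0.005,-0.035,0]],[[0,0.5,0],[-0.005,-0.035,0]],[[-0.1,0.55,0],[0,-0.017,0]]]' && python3 go.py world 477 303 150 0.125
python3 - <<'E'
from h import *
for c in('scene','top'):
    d=vision.capture(c)
    for q in('cover_grip','catch_grip'):print(q,[(np.round(bedR(-.148).inv().apply(np.array(r['xyz'])-[.6072,.007,.092])*1000,1),round(r['confidence'],2)) for r in models.spot_point(c,q)][:2])
    print([(np.round(r['xyz'],4),round(r['confidence'],2)) for r in models.spot_point(c,'controller_center')][:3])
    ims=cv2.imwrite(f'pics/x_{c}.png',d['frame'])
E
```

```text
t: 17.4
eef_pos: [0.7296, -0.0137, 0.4995]
tcp_rot: [-0.2, -2.75, -0.045]
force: [-0.3, -1.1, -0.2]
grip_width: 1.002
finger_force: 0.0
t: 18.02
eef_pos: [0.7445, 0.1202, 0.5877]
tcp_rot: [0.227, 3.126, 0.021]
force: [0.7, 0.1, -0.2]
grip_width: 1.001
finger_force: 0.0
shift/0.1 [-2.6751  1.8276 -2.8271] turn/pi [-0.0044  0.0019  0.0858] min rows 6.879771339799607 1.4462299167317676
t 18.025 q [ 0.1245  0.3102  0.923   0.0124  1.899  -1.2976] grip 1.001 grasp now in bed [252.8 134.4 258.1] F bed [ 0.5  0.2 -0.5]
cover_grip [(array([151.8,  -0.9, 197.1]), 0.68)]
catch_grip []
[(array([0.4771, 0.3011, 0.018 ]), 0.78), (array([0.5832, 0.4143, 0.0164]), 0.59)]
cover_grip [(array([152.6,  -4.9, 196.4]), 0.76)]
catch_grip [(array([ -61.7, -130.4,   88.1]), 0.59)]
[(array([0.5858, 0.416 , 0.0207]), 0.71)]
```

The handle reads bed (152, 196), expected (153, 196), so the cover is fully open. Now to the controller.

```bash
python3 -m pendant '[[[-0.15,0.55,0],[0,0,0.0215]],[[-0.3,0.5,-0.2],[0,0,0.0215]],[[-0.45,0.4,-0.2],[0,0,0.0215]],[[-0.5,0.27,-0.3],[0,0,0.0215]],[[-0.5,0.1,-0.3],[0,0,0]]]' && python3 -m pendant '[[[-0.4,0,-0.4],[-0.0044,0.0019,0]],[[-0.37,0,-0.45],[0,0,0]],[[0,0,-0.45],[0,0,0]],[[0,0,-0.45],[0,0,0]],[[0,0,0],[0,0,0]]]' && python3 go.py world 477 303 24 0.125
```

```text
t: 19.05
eef_pos: [0.5552, 0.3003, 0.4879]
tcp_rot: [-0.2, 3.133, 0.021]
force: [0.3, 0.0, 0.5]
grip_width: 1.004
finger_force: 0.0
t: 19.68
eef_pos: [0.4793, 0.2991, 0.3113]
tcp_rot: [0.196, -3.126, 0.003]
force: [-0.2, -0.0, 0.5]
grip_width: 0.996
finger_force: 0.0
shift/0.1 [-0.0234  0.039  -1.3225] turn/pi [ 0.0009 -0.0028 -0.0001] min rows 2.1172861451418172 0.05024676856226209
t 19.675 q [ 0.5123 -0.0808  1.7934  0.002   1.4382 -1.1841] grip 0.996 grasp now in bed [-127.7  269.4  130.4] F bed [ 0.  -0.1  0.5]
```

```bash
python3 -m pendant '[[[-0.01,0.02,-0.4],[0,-0.0028,0]],[[-0.013,0.019,-0.4],[0,0,0]],[[0,0,-0.3],[0,0,0]],[[0,0,-0.22],[0,0,0]],[[0,0,0],[0,0,0]]]' && python3 -m pendant '[[[0,0,0],[0,0,0]],[[0,0,0],[0,0,0]],[[0,0,0],[0,0,0]],[[0,0,0],[0,0,0]],[[0,0,0],[0,0,0]]]' -1 && python3 go.py world 477 303 24 0.125
```

```text
t: 20.3
eef_pos: [0.4778, 0.3037, 0.1827]
tcp_rot: [-0.197, 3.132, -0.001]
force: [-0.2, 0.7, -0.3]
grip_width: 1.001
finger_force: 0.0
t: 20.92
eef_pos: [0.4777, 0.3041, 0.1842]
tcp_rot: [-0.198, 3.128, 0.001]
force: [-0.1, -0.6, 6.7]
grip_width: 0.643
finger_force: 64.2
shift/0.1 [-0.0072 -0.0112 -0.0524] turn/pi [-0.0004  0.0022 -0.0005] min rows 0.08641763141561837 0.038757629553274615
t 20.925 q [ 0.5224  0.0307  1.9035 -0.0026  1.2008 -1.1739] grip 0.643 grasp now in bed [-181.4  275.1   15.3] F bed [ 2.8 -0.7  6.1]
```

Gripped (55 mm). Lift and move over the pad.

```bash
python3 -m pendant '[[[0,0,0.15],[0,0,0]],[[0,0,0.35],[0,0,0]],[[0,0,0.45],[0,0,0]],[[0,0,0.5],[0,0,0]],[[0,0,0.5],[0,0,0]]]' && python3 go.py bed 6 0 150
```

```text
t: 21.55
eef_pos: [0.4766, 0.3036, 0.3803]
tcp_rot: [-0.198, 3.13, 0.0]
force: [-0.1, 0.1, -1.6]
grip_width: 0.641
finger_force: 63.8
shift/0.1 [ 0.0845 -2.7836 -0.093 ] turn/pi [-0.0014 -0.1376 -0.086 ] min rows 4.458356237406121 2.7295327264914633
t 21.55 q [ 0.5224 -0.1177  1.7146 -0.0023  1.5398 -1.1747] grip 0.641 grasp now in bed [-99.6 274.3 193.5] F bed [-0.8  0.1 -1.4]
```

```bash
python3 -m pendant '[[[0,-0.3,0.2],[-0.0002,-0.0229,-0.0143]],[[0,-0.3,0.1],[-0.0002,-0.0229,-0.0143]],[[0,-0.3,0],[-0.0002,-0.0229,-0.0143]],[[0,-0.4,0],[-0.0002,-0.0229,-0.0143]],[[0,-0.4,0],[-0.0002,-0.0229,-0.0143]]]' && python3 -m pendant '[[[0,-0.4,0],[-0.0002,-0.0229,-0.0143]],[[0.02,-0.4,0],[0,0,0]],[[0.05,-0.28,-0.15],[0,0,0]],[[0.02,0,-0.24],[0,0,0]],[[0,0,0],[0,0,0]]]' && python3 go.py bed 3 0 60
```

```text
t: 22.18
eef_pos: [0.4765, 0.1327, 0.4085]
tcp_rot: [0.142, 2.772, -0.037]
force: [-0.2, 0.3, -1.2]
grip_width: 0.644
finger_force: 63.8
t: 22.8
eef_pos: [0.4857, 0.0255, 0.3676]
tcp_rot: [0.201, 2.702, -0.044]
force: [0.3, -0.8, -2.0]
grip_width: 0.643
finger_force: 63.9
shift/0.1 [ 0.3436 -0.0555 -0.7946] turn/pi [-0.0001 -0.0012  0.0001] min rows 1.387931716095046 0.01982451971376082
t 22.8 q [ 0.0166 -0.4062  1.9856 -0.0761  1.1359 -1.3888] grip 0.643 grasp now in bed [  4.5   0.4 146.7] F bed [-0.4 -0.8 -2. ]
```

Run:
```python
from h import *
B=bedR(-.148); s=bot.read_state()
c=R.from_rotvec(s['tcp_rot']); g=np.array(s['eef_pos'])+.155*c.as_matrix()[:,2]
bx=box(-55,55,-28,28,-29.2,6.8)
ims=[]
for n in('scene','top'):
    d=vision.capture(n)
    u,v=proj(d,B.apply([0,0,.08])+[.6072,.007,.092])[0].astype(int)
    k=400/90; im=cv2.resize(d['frame'][v-45:v+45,u-45:u+45],(400,400),interpolation=cv2.INTER_CUBIC)
    for h in ((B.apply(bx*[1,1,1])+g),toW([.6072,.007,-.148],box(-55,45,-20,20,11,12)),toW([.6072,.007,-.148],box(-60,-55,-30,30,0,24))):
        H=cv2.convexHull((((proj(d,h)+.5-[u-45,v-45])*k).astype(np.int32))); cv2.polylines(im,[H],True,(0,0,255),1)
    ims.append(im)
    print([(B.inv().apply(np.array(r['xyz'])-[.6072,.007,.092])*1000,round(r['confidence'],2)) for r in models.spot_point(n,'controller_center')][:3])
cv2.imwrite('pics/c5.png',np.hstack(ims))
```

```text
[(array([-107.6031,  398.1718,  -30.4808]), 0.83), (array([  4.0891,  -2.628 , 133.9191]), 0.69)]
[(array([  2.9752,   5.0339, 138.3003]), 0.7), (array([-110.2771,  404.8194,  -30.9993]), 0.58)]
```

View pics/c5.png

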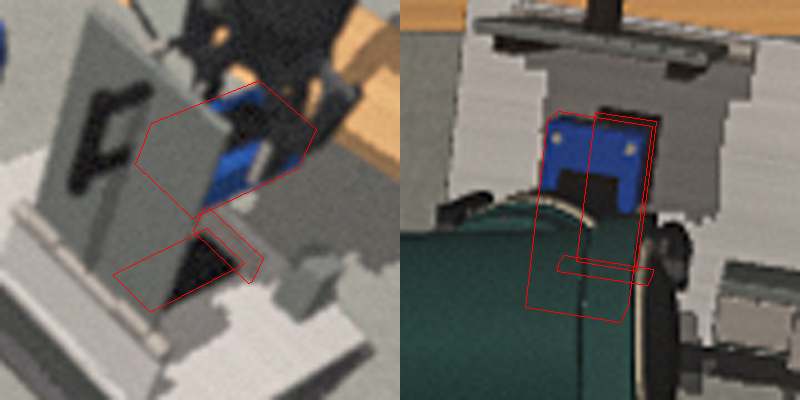

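The held box fits the prediction. The pad seems about 2 mm to -y and a few mm up-slope, so I go down at x +10, y -1.5 and feel for the pad and the stop.

```bash
python3 -m pendant '[[[0.11,-0.022,-0.21],[0,0,0]],[[0.11,-0.022,-0.21],[0,0,0]],[[0.11,-0.021,-0.21],[0,0,0]],[[0.07,-0.013,-0.13],[0,0,0]],[[0.05,-0.009,-0.093],[0,0,0]]]' && python3 go.py bed 10 -1.5 41 && python3 -m pendant '[[[0.012,-0.002,-0.027],[0,0,0]],[[0.012,-0.002,-0.027],[0,0,0]],[[0,0,0],[0,0,0]],[[0,0,0],[0,0,0]],[[0,0,0],[0,0,0]]]' && python3 go.py bed 10 -1.5 41
```

```text
t: 23.62
eef_pos: [0.5315, 0.0173, 0.2829]
tcp_rot: [0.199, 2.7, -0.044]
force: [0.4, -0.3, -1.3]
grip_width: 0.644
finger_force: 64.0
shift/0.1 [ 0.0251 -0.0093 -0.0899] turn/pi [-0.0001 -0.0004 -0.0003] min rows 0.1500606727476789 0.00826850104211684
t 23.625 q [-0.0021 -0.2448  2.0025 -0.0746  0.9541 -1.3959] grip 0.644 grasp now in bed [11.2 -0.9 50.3] F bed [-0.1 -0.2 -1.3]
t: 24.25
eef_pos: [0.5335, 0.0167, 0.2777]
tcp_rot: [0.2, 2.7, -0.044]
force: [0.1, -0.2, -2.2]
grip_width: 0.643
finger_force: 64.0
shift/0.1 [ 0.0053 -0.0035 -0.0379] turn/pi [-0.0001 -0.0004 -0.0002] min rows 0.061507634689568144 0.007221723325490018
t 24.25 q [-0.0032 -0.2358  2.0039 -0.0747  0.9436 -1.3958] grip 0.643 grasp now in bed [10.9 -1.2 44.7] F bed [-0.8 -0.2 -2.1]
```

```bash
python3 -m pendant '[[[0.008,-0.001,-0.018],[0,0,0]],[[0,0,0],[0,0,0]],[[0.004,-0.001,-0.009],[0,0,0]],[[0,0,0],[0,0,0]],[[0,0,0],[0,0,0]]]' && python3 go.py bed 10 -1.5 41 && python3 -m pendant '[[[0.004,-0.001,-0.009],[0,0,0]],[[0,0,0],[0,0,0]],[[0,0,0],[0,0,0]],[[0,0,0],[0,0,0]],[[0,0,0],[0,0,0]]]' && python3 go.py bed 10 -1.5 41
```

```text
t: 24.88
eef_pos: [0.5347, 0.0165, 0.2747]
tcp_rot: [0.2, 2.7, -0.044]
force: [0.7, -0.2, -1.7]
grip_width: 0.64
finger_force: 64.0
shift/0.1 [-0.0072 -0.0015 -0.0082] turn/pi [-0.0001 -0.0005 -0.0002] min rows 0.017618207732253307 0.009299394152217857
t 24.875 q [-0.0036 -0.2302  2.0043 -0.0749  0.938  -1.3958] grip 0.64 grasp now in bed [10.7 -1.2 41.5] F bed [-0.  -0.1 -1.8]
t: 25.5
eef_pos: [0.5351, 0.0165, 0.274]
tcp_rot: [0.199, 2.7, -0.044]
force: [-4.7, 0.6, 3.8]
grip_width: 0.639
finger_force: 64.6
shift/0.1 [-0.011  -0.0009 -0.0011] turn/pi [-0.0001 -0.0005 -0.0002] min rows 0.01771203370184183 0.008537924091187282
t 25.5 q [-0.0038 -0.2287  2.0043 -0.0748  0.9364 -1.3959] grip 0.639 grasp now in bed [10.8 -1.2 40.6] F bed [-2.7 -0.1  5.4]
```

```bash
python3 -m pendant '[[[-0.02,0.003,-0.008],[0,0,0]],[[-0.018,0.003,-0.0085],[0,0,0]],[[-0.018,0.003,-0.0085],[0,0,0]],[[0,0,0],[0,0,0]],[[0,0,0],[0,0,0]]]' && python3 go.py bed 0 -1.5 41 && python3 -m pendant '[[[-0.009,0.001,-0.0042],[0,0,0]],[[0,0,0],[0,0,0]],[[-0.009,0.0015,-0.0042],[0,0,0]],[[0,0,0],[0,0,0]],[[0,0,0],[0,0,0]]]' && python3 go.py bed 0 -1.5 41
```

```text
t: 26.12
eef_pos: [0.5297, 0.0173, 0.2715]
tcp_rot: [0.2, 2.7, -0.044]
force: [4.9, -0.5, 1.4]
grip_width: 0.646
finger_force: 63.8
shift/0.1 [-0.0461  0.004  -0.0183] turn/pi [-0.0001 -0.0003 -0.0002] min rows 0.07959232007656993 0.0058177059063564025
t 26.125 q [-0.002  -0.2399  2.0178 -0.0759  0.9337 -1.3935] grip 0.646 grasp now in bed [ 4.8 -1.2 40.7] F bed [ 5.   0.2 -0.8]
t: 26.75
eef_pos: [0.5286, 0.0174, 0.2717]
tcp_rot: [0.199, 2.696, -0.044]
force: [15.6, -4.0, 1.5]
grip_width: 0.645
finger_force: 64.3
shift/0.1 [-0.0352  0.0029 -0.0207] turn/pi [ 0.      0.0009 -0.0002] min rows 0.06550994667900296 0.015919898924398376
t 26.75 q [-0.0017 -0.2436  2.0207 -0.0767  0.9307 -1.3927] grip 0.645 grasp now in bed [ 4.5 -1.2 41.4] F bed [15.1 -1.6 -5.4]
```

Stop reached (15 N). Ease off, press lightly on the pad, then open.

```bash
python3 -m pendant '[[[0.009,-0.001,0.0042],[0,0,0]],[[0.004,-0.001,-0.009],[0,0,0]],[[0,0,0],[0,0,0]],[[0,0,0],[0,0,0]],[[0,0,0],[0,0,0]]]' && python3 go.py bed 0 -1.5 41
```

```text
t: 27.38
eef_pos: [0.5294, 0.0173, 0.2712]
tcp_rot: [0.199, 2.698, -0.044]
force: [2.6, -1.2, 8.7]
grip_width: 0.643
finger_force: 65.6
shift/0.1 [-0.0438  0.004  -0.0152] turn/pi [-0.0001  0.0003 -0.0001] min rows 0.07441944448521247 0.005388759474296078
t 27.375 q [-0.002  -0.2406  2.019  -0.0762  0.9314 -1.3931] grip 0.643 grasp now in bed [ 4.7 -1.2 40.5] F bed [ 6.1 -0.8  6.7]
```

```bash
python3 -m pendant '[[[0,0,0],[0,0,0]],[[0,0,0],[0,0,0]],[[0,0,0],[0,0,0]],[[0,0,0],[0,0,0]],[[-0.04,0.006,0.09],[0,0,0]]]' 1 && python3 -m pendant '[[[-0.08,0.012,0.18],[0,0,0]],[[-0.17,0.025,0.36],[0,0,0]],[[-0.21,0.031,0.45],[0,0,0]],[[-0.21,0.031,0.45],[0,0,0]],[[-0.5,0.031,0.2],[0,0,0]]]' && python3 -m pendant '[[[-0.3,0.5,0],[0,0,0]],[[-0.1,0.6,0],[0,0,0]],[[0,0.6,0],[0,0,0]],[[0,0.6,0],[0,0,0]],[[0,0,0],[0,0,0]]]'
python3 - <<'E'
from h import *
P=[.6072,.007,-.148];B=bedR(-.148); ims=[]
for n in('scene','top'):
    d=vision.capture(n)
    u,v=proj(d,B.apply([0,0,.08])+[.6072,.007,.092])[0].astype(int)
    k=400/100; im=cv2.resize(d['frame'][v-50:v+50,u-50:u+50],(400,400),interpolation=cv2.INTER_CUBIC)
    H=cv2.convexHull((((proj(d,toW(P,box(-51,59,-29.5,26.5,12,48)))+.5-[u-50,v-50])*k).astype(np.int32))); cv2.polylines(im,[H],True,(0,0,255),1)
    ims.append(im)
    for q in('controller_center','cover_grip','catch_grip'): print(q,[((B.inv().apply(np.array(r['xyz'])-[.6072,.007,.092])*1000).round(1),round(r['confidence'],2)) for r in models.spot_point(n,q)][:2])
cv2.imwrite('pics/c6.png',np.hstack(ims))
E
```

```text
t: 28.0
eef_pos: [0.5248, 0.018, 0.2785]
tcp_rot: [0.2, 2.702, -0.044]
force: [0.5, 0.4, 0.2]
grip_width: 1.0
finger_force: 0.0
t: 28.62
eef_pos: [0.4066, 0.0311, 0.4468]
tcp_rot: [0.2, 2.697, -0.043]
force: [0.4, -1.2, 0.0]
grip_width: 1.002
finger_force: 0.0
t: 29.25
eef_pos: [0.3675, 0.2606, 0.4436]
tcp_rot: [0.193, 2.702, -0.042]
force: [0.1, -0.7, 0.5]
grip_width: 1.001
finger_force: 0.0
controller_center [(array([-109.2,  401.9,  -32.3]), 0.58), (array([ 4.4, -5.7, 28.8]), 0.52)]
cover_grip [(array([152.3,   0.8, 195.1]), 0.71), (array([ 5.2, -1.5, 28. ]), 0.33)]
catch_grip [(array([ -60.8, -130.4,   83.3]), 0.51)]
controller_center [(array([ 1.1,  0.2, 32.4]), 0.67), (array([-104.3,  403.1,  -29.8]), 0.6)]
cover_grip [(array([152.8,  -6.9, 195.6]), 0.57)]
catch_grip []
```

View pics/c6.png

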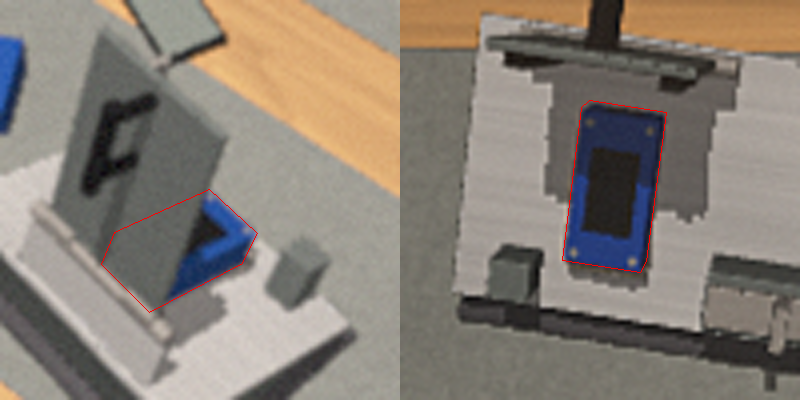

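The box lies flat and square on the pad with its lower end at the stop, in the right crop at (605,270). The cover is open, the catch is out and the arm is clear. Handing in.

```bash
python3 -c "
from plant import bot; print(bot.hand_in())"
```

```text
the job is handed in; nothing more can be done
None
```

I handed the job in at about 30 s of the 67 s: the catch is fully out, the cover is open to its limit, and the controller lies flat on the pad against the stop; the gripper slipped off the handle once mid-swing, so I regripped it.

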